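# Put the seasonings and the lemon back where they live

## Robot

A 6-joint arm with a two-finger parallel gripper is mounted at the origin on a cart in front of the work surface, level with it; the furniture and walls round the work are solid. World frame = base frame: x ahead of the robot, y to its left, z up, the work surface at z = 0. Lengths are in mm, angles in rad, forces in N, time in s.
With the tool pointing down it reaches from about 325 to 775 mm from the base axis. Payload 5.5 kg.
Tool frame: the origin (TCP) lies at the very end of the fingers, on their centre line; the grasp point (between the pads) lies 19 mm behind it; z points along the fingers, y is the line along which they close (so a half turn about z gives the same grasp; the last joint's range is limited). The gripper opens to 85 mm and grips with 20 to 120 N. Pads are 22 mm wide; open, the fingers measure 114 mm over their backs; the gripper's body (76 mm by 85 mm) begins 54 mm behind the grasp point. The pads swing forward as they close: fully open they stand 13 mm farther back than shut.
Start: joints at [1.118, 0.091, 1.231, -0, 1.82, -0.057], TCP at [231.333, 553.626, 231.275] pointing down, gripper open.
Joint ranges: [-2.87, 2.87], [-0.86, 2.18], [0.17, 2.46], [-1.51, 4.65], [0.06, 2.69], [-2.65, 2.65]. Speed limits (rad/s): [2.57, 2.57, 3.01, 3.14, 3.14, 3.14].

## Interface

Orientations are given as a unit quaternion [x, y, z, w].
In Python, from station import robot gives the robot as it stands.
- The arm moves only by the tool step_arm, never from a script. Its arguments are lists of equal length, an entry for each row: "translation": the shift along the world's x, y, z each as a share of 400 mm, from -1 to 1, a list of three; "delta_rot": the turn, a rotation vector about the world's x, y, z each as a share of 90 degrees, from -1 to 1, a list of three. In form: {"translation": [[tx, ty, tz], ...], "delta_rot": [[ax, ay, az], ...]}. A call has 1 to 20 rows; each row is the pose to reach, as a shift and turn from the pose commanded when the call began; what a row does not reach only later rows make up. A row lasts 1/12 s, in which the tool goes at most 41.7 mm and 7.16 degrees, less where a joint would pass 70% of its speed; a pose out of reach is approached as far as the arm can. A call with a number of a shift or a turn outside -1 to 1 is refused whole. A call with a gripper value outside its range is refused whole. "fingers" is the opening, from -1 (shut) to 1 (fully open), set as the call begins (left out, the last holds). The fingers move at their own pace and stop on an object; "force" is the grip in N (left out, the last holds). Time passes only in rows, so rows that repeat a pose let the fingers close. It gives the time, the measured TCP pose, the force, the opening and the grip force at its end, in the units of the state.
- robot.get_state(): the state, without advancing time (a new reading comes with each control period).
- robot.snapshot(name): name is "side" or "top"; returns (picture, depth): 420x560x3 uint8, red, green, blue; 420x560 float32, mm along the optical axis (not along the pixel's ray), 0 where there is no reading.
- robot.calibration(name): a dict with "fx", "fy", "cx", "cy" (pixels), "dist" ([k1, k2, p1, p2, k3] as OpenCV has them; the pictures are not rectified), "rvec" (rotation vector, rad) and "tvec" (3), from world to camera coordinates, as OpenCV has them. Camera axes: x right, y down, z forward; pixel columns grow to the right and rows downward; lengths in mm; the calibration is good to about 2 mm. A picture is of the moment at which its call begins. calibration takes no time and is no camera call.
- robot.hand_in(): hands the job in; it is judged then, once.
The state is a dict: "time": time; "joints": joint angles; "qvel": joint speeds; "effort": joint torques, N m; "eef_pos": TCP position; "eef_rot": TCP orientation; "contact_force": force on the tool from outside, world axes, zero at the start; "torque": the same for the moment, N m; "finger_gap": finger opening in mm; "grasp_force": force on a finger pad.
Only numpy, scipy, OpenCV 4.12 (cv2) and the standard library are available. Lean on these libraries where they do the work, as an engineer would, in place of code of your own. Each camera call takes 0.05 s, during which the arm holds its last target. There are 200 camera calls.

## Task

Cooking is over: sort what is left on the worktop back where each kind lives. Stand the two wooden mills upright in the two round recesses of the mill stand, the red and the green spice jar upright in the two free bays of the spice rack (one jar to a bay), and lay the loose lemon in the blue fruit bowl. Leave the striped mug where it stands.

Things in the scene. Friction and masses are not known exactly. Their poses are not given: they have to be found in the camera images.
- red_spice: (mm) loose glass spice jar with red-brown contents and a dark wooden stopper, standing upright; 96 tall. Glass body 40 in diameter from 0 to 78, stopper 35 in diameter from 78 to 96. Origin at the centre of its underside, z up. Grip the glass about 60 above its foot (over 40 wide). About 0.11 kg. (Three like jars by the back wall do not count)
- green_spice: (mm) loose glass spice jar with olive-green contents; otherwise the same as the red one (96 tall, body 40 in diameter, origin at the centre of its underside)
- pale_mill: (mm) the short salt or pepper mill of pale wood, standing upright; 140 tall, foot 58 in diameter, round head 50 in diameter from height 102 to 129 on a shoulder 48 in diameter (height 100), small steel knob (12 in diameter) on top up to 140. Origin at the centre of its underside, z up. The head does not turn. Grip it at about 107, across head and shoulder. About 0.18 kg
- dark_mill: (mm) the tall salt or pepper mill of dark brown wood, standing upright; 170 tall, foot 58 in diameter, round head 50 in diameter from height 123 to 159 on a shoulder 48 in diameter (height 121), small steel knob (12 in diameter) on top up to 170. Origin at the centre of its underside, z up. The head does not turn. Grip it at about 131, across head and shoulder. About 0.18 kg
- lemon: (mm) loose yellow lemon lying on the worktop: 77 long (its x axis), 51 wide (y), 52 high. Origin at the middle of its underside as it lies at the start. About 0.1 kg. (The other lemon is in the bowl)
- spice_rack: (mm) fixed rack of pale wood, 70 (x) by 198 (y): three bays in a row along its y axis, centres at y = -64, 0 and +64, each 58 by 58 inside, floor 6 above the worktop. Long walls rise to 30, dividers to 22, the two ends (a bar over a hand hole) to 56. A jar with yellow contents is fixed in the bay at y = +64; those at -64 and 0 are free. Origin at the centre of the underside
- mill_stand: (mm) fixed block of mid-brown wood, 98 (x) by 182 (y) by 22 high, with two round recesses 74 in diameter and 14 deep (their floor is 8 above the worktop), centres at y = -42 and y = +42 on its y axis. Origin at the centre of the underside
- fruit_bowl: (mm) fixed round shallow blue bowl, 160 across the rim, 50 high, inner floor about 6 above the worktop. A lemon is fixed in it along the bowl's x axis, centre at y = +40, top 63 high; the half at negative y is free: a lemon let go at y = -30, lying along the bowl's y axis with its underside 15 above the worktop, stays there. Origin at the centre of the underside
- mug: (mm) white mug with dark stripes, loose bystander, about 86 in diameter and 90 tall with a handle; 86 by 120 over all. Origin at the centre of the underside's outline; the handle is on its -y side. Wall cupboards hang over the worktop from x = 590 on, at heights over 510: keep the wrist below or in front of them, also while swinging round
Things that resemble listed ones, but are neither listed nor needed, are in the scene too. There is more than one size of the lemon; the one meant has the size given above.

How it is judged:
By the outcome, as a careful person would: the job done as asked, in the order asked, and still so for the second after the job is handed in, with the robot touching nothing.
It also fails if it takes over 120 s, if anything falls off the work surface, if the arm or the gripper's body presses on something with over 40 N, if the wrist force passes 120 N, or if a joint passes its speed limit or range.

## Working session

There is one attempt and no reset: what is moved stays moved. The work goes in short steps, Python scripts to look and compute and a tool call to move; the robot and the scene stay as the last step left them, time stands still between calls to the robot, and variables do not carry over. Pictures are saved under pics/ and viewed, at most 14 in all, crops included, and the job is handed in when it is done.

Besides the shell and the picture viewer there is one more tool, called after "Emit:" as name(argument=value, ...) on one line, values as JSON. step_arm: Moves the arm, as the interface text tells. Its arguments: {"type":"object","properties":{"translation":{"type":"array","items":{"type":"array","items":{"type":"number","minimum":-1,"maximum":1}}},"delta_rot":{"type":"array","items":{"type":"array","items":{"type":"number","minimum":-1,"maximum":1}}},"fingers":{"type":"number"},"force":{"type":"number"}},"required":["translation","delta_rot"]}

```bash
mkdir -p pics
cat > h.py <<'E'
import numpy as np, cv2, sys
from station import robot
def shot(n):
    p,d=robot.snapshot(n); return p,d
def cal(n):
    c=robot.calibration(n); K=np.array([[c['fx'],0,c['cx']],[0,c['fy'],c['cy']],[0,0,1]],float)
    return K,np.array(c['dist'],float),np.array(c['rvec'],float),np.array(c['tvec'],float)
def cloud(n,d):
    K,D,r,t=cal(n); R=cv2.Rodrigues(r)[0]; h,w=d.shape
    u,v=np.meshgrid(np.arange(w),np.arange(h))
    q=cv2.undistortPoints(np.stack([u,v],-1).reshape(-1,1,2).astype(float),K,D).reshape(h,w,2)
    P=np.dstack([q,np.ones((h,w))])*d[...,None]
    return (P-t)@R
def ray(n,uv,z):
    K,D,r,t=cal(n); R=cv2.Rodrigues(r)[0]
    q=cv2.undistortPoints(np.array(uv,float).reshape(-1,1,2),K,D).reshape(-1,2)
    dirs=np.c_[q,np.ones(len(q))]@R; o=-R.T@t
    return o+dirs*((z-o[2])/dirs[:,2])[:,None]
def save(name,p): cv2.imwrite('pics/'+name,cv2.cvtColor(p,cv2.COLOR_RGB2BGR))
E
python3 - <<'E'
from h import *
for n in('top','side'):
    p,d=shot(n); save(n+'0.png',p); np.savez(n+'0.npz',p=p,d=d)
    K,D,r,t=cal(n); R=cv2.Rodrigues(r)[0]; print(n,K[0,0],-R.T@t,R[2],(d>0).mean())
s=robot.get_state();print(s)
E
```

```text
top 453.763156517189 [ 255.33564033   -1.92042659 1231.83389067] [ 0.22429034 -0.00172326 -0.97452084] 0.9959396258503401
side 538.56968627616 [  -48.89892839 -1042.8375294    919.20816141] [ 0.37553223  0.70737046 -0.59883435] 0.9957993197278912
{'time': 0.1, 'joints': array([ 1.11831484e+00,  9.17597615e-02,  1.23179354e+00,  2.39372976e-05,
        1.81983213e+00, -5.66700217e-02]), 'qvel': array([-0.00351077, -0.00244458, -0.00318806, -0.00061458,  0.00124105,
       -0.00162191]), 'effort': array([ 2.24637188e-03, -4.60216641e+01, -4.19218862e+01, -1.72434084e-04,
        1.06428779e-02, -1.41354806e-05]), 'eef_pos': array([231.19237507, 553.3736979 , 230.2623622 ]), 'eef_rot': array([ 1.96613413e-01,  9.80480679e-01, -8.64578424e-04, -2.36970555e-04]), 'contact_force': array([-0.06509561,  0.01938118, -0.55106208]), 'torque': array([0.0157163 , 0.00175193, 0.03721245]), 'grasp_force': 0.0, 'finger_gap': 85.4826775759582}
```

View pics/top0.png

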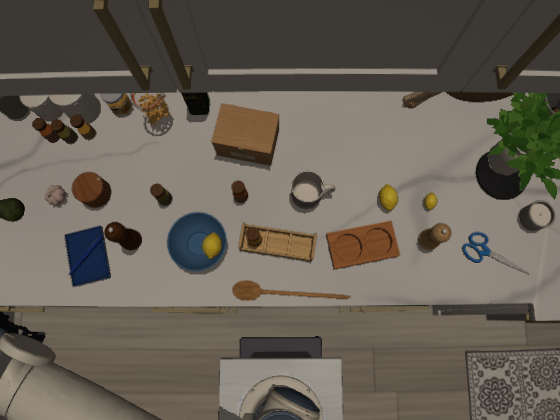

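View pics/side0.png

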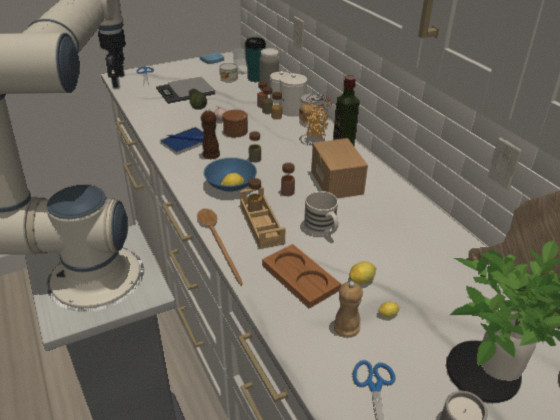

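The top view shows the following:
- Dark mill at about (120,235) and pale mill at (435,236).
- Green jar at (161,195) and red jar at (240,190).
- Rack at (278,242) with its yellow jar at the left end, stand at (363,245), bowl at (197,242) and mug at (308,190).
- Two loose lemons, at (389,196) and (430,201). The larger one should be the one meant, so I'll measure both.

```bash
cat > m.py <<'E'
from h import *
f=np.load('top0.npz'); p,d=f['p'],f['d']; C=cloud('top',d)
g=np.load('side0.npz'); ps,ds=g['p'],g['d']; S=cloud('side',ds)
def box(u0,u1,v0,v1): 
    m=np.zeros(d.shape,bool); m[v0:v1,u0:u1]=1; return m
print('table z',np.median(C[box(330,360,280,285)][:,2]), np.median(S[330:350,250:256].reshape(-1,3)[:,2]))
def fitc(P):
    A=np.c_[2*P[:,:2],np.ones(len(P))]; s=np.linalg.lstsq(A,(P[:,:2]**2).sum(1),rcond=None)[0]
    return s[:2],np.sqrt(s[2]+s[:2]@s[:2])
def rep(n,m,z0,z1,K=C):
    P=K[m&(K[...,2]>z0)&(K[...,2]<z1)]
    r=cv2.minAreaRect(P[:,:2].astype(np.float32))
    print(n,len(P),'med',np.median(P,0).round(1),'rect',np.round(r[0],1),np.round(r[1],1),round(r[2],1),'zmax',P[:,2].max().round(1)); return P
top=dict(dark=(100,145,215,255),pale=(415,455,218,255),green=(145,178,178,210),red=(228,252,176,206),lemonA=(375,402,178,215),lemonB=(420,440,190,212),mug=(285,340,168,212))
for n,b in top.items():
    rep(n+' all',box(*b),8,200)
for n,b,z in(('dark',top['dark'],(125,158)),('pale',top['pale'],(104,128)),('green',top['green'],(88,100)),('red',top['red'],(88,100))):
    P=rep(n+' head',box(*b),*z); 
    for q in [S]:
        c=np.median(P,0)[:2]; mm=np.hypot(*(np.moveaxis(q[...,:2]-c,-1,0)))<60
        Q=np.r_[q[mm&(q[...,2]>z[0])&(q[...,2]<z[1])],P]; print('  both circle',fitc(Q),len(Q))
rep('rack',box(235,322,218,268),12,40); rep('rackjar',box(240,270,222,256),85,100)
rep('stand',box(322,405,215,275),15,30); 
B=rep('bowl',box(160,235,205,280),44,56); print(fitc(B))
hs=cv2.cvtColor(p,cv2.COLOR_RGB2HSV); ym=(hs[...,0]>20)&(hs[...,0]<32)&(hs[...,1]>150)&(hs[...,2]>110)
rep('bowl lemon',box(195,228,225,265)&ym,30,80); rep('lemA',box(*top['lemonA'])&ym,-10,80)
rep('lemA top half',box(*top['lemonA']),26,80)
a=cv2.resize(p[165:285,90:250],None,fx=5,fy=5,interpolation=3); save('c1.png',a)
a=cv2.resize(p[165:285,300:460],None,fx=5,fy=5,interpolation=3); save('c2.png',a)
E
python3 m.py
```

```text
table z 0.1742677392911936 -146.38605135724058
dark all 754 med [454.2 398.4  81.7] rect [463.2 437.6] [ 77.4 113.7] 5.1 zmax 171.4
pale all 577 med [ 453.2 -397.4  115. ] rect [ 457.1 -406.2] [51.  48.2] 75.1 zmax 141.7
green all 317 med [572.7 314.5  79.9] rect [576.5 318.5] [38.4 37.7] 81.7 zmax 101.5
red all 277 med [577.  106.9  90.8] rect [583.4 107.9] [38.5 36.6] 88.5 zmax 100.6
lemonA all 386 med [ 568.6 -296.    42.8] rect [ 573.4 -299.3] [74.1 49.5] 8.7 zmax 55.3
lemonB all 170 med [ 561.2 -415.3   28. ] rect [ 563.7 -417. ] [42.3 37.1] 25.6 zmax 39.8
mug all 928 med [595.3 -80.5  44.6] rect [582.7 -82.9] [107.6  87.2] 58.9 zmax 94.8
dark head 268 med [455.6 399.2 150.8] rect [459.6 406.3] [47.8 48.1] 54.2 zmax 158.0
  both circle (array([459.33540727, 403.39373184]), np.float64(18.333850715722644)) 438
pale head 240 med [ 455.8 -401.6  122.6] rect [ 458.  -407.3] [49.4 46. ] 74.8 zmax 128.0
  both circle (array([ 458.89220985, -410.22966147]), np.float64(19.876400109013243)) 550
green head 141 med [577.8 319.9  95. ] rect [578.5 319.6] [34.4 33.1] 45.8 zmax 99.9
  both cir
[... 210 characters left out ...]
, np.float64(13.569804010727156)) 237
rack 583 med [448.8  11.9  27.3] rect [450.7   6.6] [194.2  70.9] 80.8 zmax 39.8
rackjar 48 med [457.   69.6  98.9] rect [459.9  68.4] [32.5 33.2] 78.1 zmax 100.0
stand 1317 med [ 444.7 -224.2   21.8] rect [ 444.3 -226. ] [ 98.8 185. ] 11.0 zmax 29.7
bowl 653 med [446.7 198.9  49.4] rect [451.  218.5] [155.8 153.7] 46.7 zmax 55.9
(array([452.1427421 , 223.79473724]), np.float64(69.56456835787738))
bowl lemon 282 med [439.2 178.5  57.1] rect [440.7 179.6] [44.8 52.5] 42.7 zmax 67.9
lemA 284 med [ 570.7 -297.8   45.4] rect [ 573.2 -298.8] [59.3 47.5] 36.9 zmax 55.3
lemA top half 370 med [ 568.7 -296.8   43.3] rect [ 572.  -298.6] [62.3 54.5] 40.5 zmax 55.3
```

View pics/c1.png

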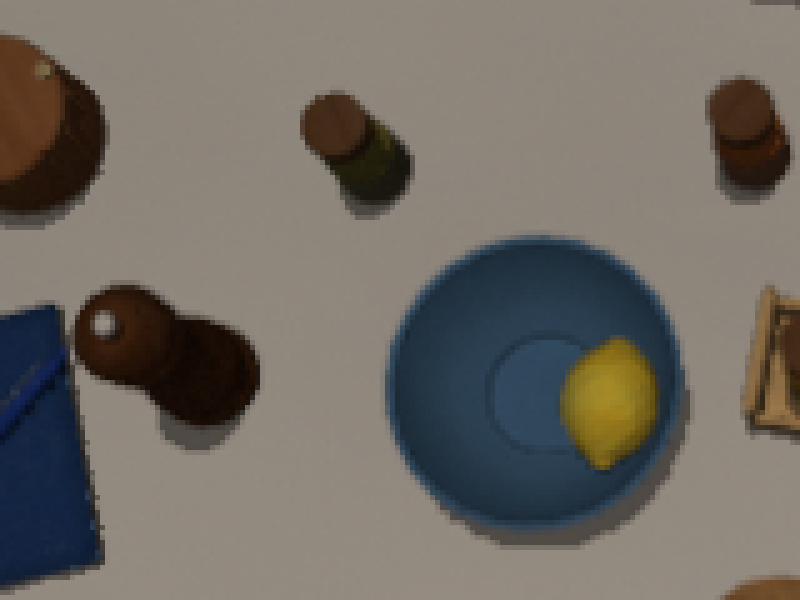

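View pics/c2.png

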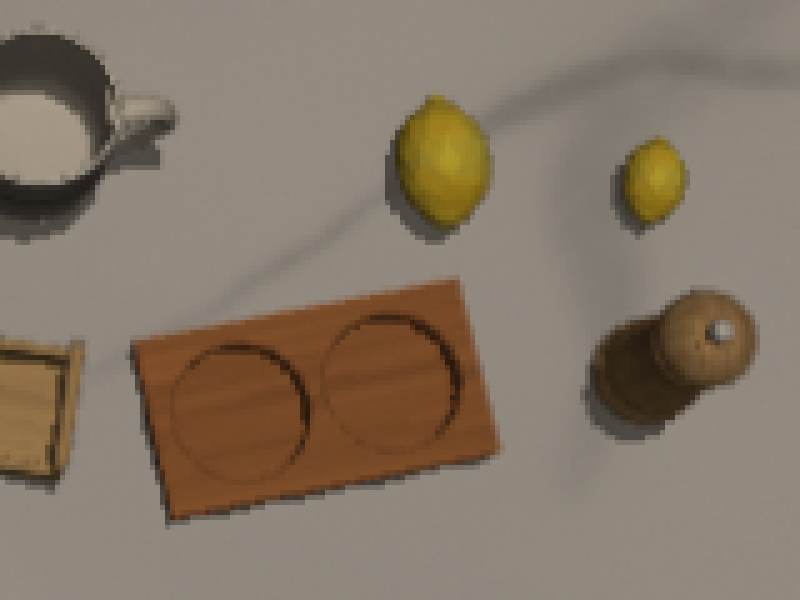

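I name the candidates from the crops:
- **Lemons:** A at pixel (389,196) measures 74x50 mm, B at (430,201) measures 42x37 mm. A fits the given 77x51, so A is the one meant.
- **Mills:** dark at (115,232) and pale at (441,232). There is one of each.
- **Jars:** olive-green at (158,190) and red-brown at (238,187). The three jars by the wall don't count.

One refinement of the targets by casting rays, then I move.

```bash
cat > m2.py <<'E'
from m import *
print('-----')
for n,b,z in(('dark',top['dark'],162),('pale',top['pale'],132)):
    P=C[box(*b)&(C[...,2]>z)]; print(n,'knob',len(P),P.mean(0).round(1))
    # bright knob pixels, ray at knob mid height
    gm=box(*b)&(hs[...,1]<70)&(hs[...,2]>150)&(C[...,2]>z-10)
    v,u=np.nonzero(gm); print(' ',len(u), u.mean() if len(u) else 0, ray('top',[[u.mean(),v.mean()]],z+5).round(1) if len(u) else '')
def maskray(n,m,z):
    c=max(cv2.findContours(m.astype(np.uint8),0,1)[0],key=cv2.contourArea)
    P=ray('top',c.reshape(-1,2),z)[:,:2].astype(np.float32); r=cv2.minAreaRect(P)
    print(n,np.round(r[0],1),np.round(r[1],1),round(r[2],1),'circ',np.round(cv2.minEnclosingCircle(P)[0],1)); return P
bm=cv2.morphologyEx((box(160,235,205,280)&(hs[...,0]>95)&(hs[...,0]<120)&(hs[...,1]>90)).astype(np.uint8),cv2.MORPH_CLOSE,np.ones((25,25)))
P=maskray('bowl z50',bm,50); print(fitc(P))
maskray('stand z22',box(322,405,215,275)&(hs[...,1]>120)&(hs[...,0]<18),22)
L=maskray('bowl lemon z37',box(195,228,225,265)&ym,37)
maskray('lemon z26',cv2.morphologyEx((box(*top['lemonA'])&(hs[...,0]>18)&(hs[...,0]<34)&(hs[...,1]>110)).astype(np.uint8),cv2.MORPH_OPEN,np.ones((3,3))),26)
m=cv2.morphologyEx((box(236,320,218,268)&(hs[...,0]<28)&(hs[...,1]>70)).astype(np.uint8),cv2.MORPH_CLOSE,np.ones((15,15)))
maskray('rack z30',m,30)
P=C[box(236,320,218,268)&(C[...,2]>46)&(C[...,2]<60)]; print('end bars',[P[P[:,1]>6].mean(0).round(1),P[P[:,1]<6].mean(0).round(1)])
E
python3 m2.py | sed -n '/-----/,$p'
```

```text
-----
dark knob 31 [406.1 300.2 442. ]
  1 111.0 [[460.8 405.4 167. ]]
pale knob 27 [ 420.2 -332.1  340.6]
  2 444.0 [[ 458.9 -407.7  137. ]]
bowl z50 [450.2 219.2] [152.8 151.6] 1.2 circ [450.7 219.4]
(array([450.61834504, 219.26093299]), np.float64(76.2649881749901))
stand z22 [ 444.  -224.7] [ 97.3 182.4] 10.8 circ [ 444.  -225.4]
bowl lemon z37 [442.4 181.5] [46.1 54.4] 46.1 circ [441.7 182.1]
lemon z26 [ 574.6 -300.1] [58.3 58. ] 43.7 circ [ 574.7 -300.2]
rack z30 [451.6   6.4] [203.3  76.8] 80.9 circ [455.2   5.9]
end bars [array([458.2,  87.6,  52.9]), array([434.4, -88.4,  55.4])]
```

Emit:
step_arm(translation=[[0.057,-0.037,0.001],[0.126,-0.081,0.002],[0.206,-0.133,0.003],[0.286,-0.185,0.005],[0.366,-0.237,0.006],[0.446,-0.289,0.007],[0.515,-0.333,0.008],[0.572,-0.37,0.009],[0.572,-0.37,0.009],[0.572,-0.37,0.009],[0.572,-0.37,-0.03],[0.572,-0.37,-0.09],[0.572,-0.37,-0.15],[0.572,-0.37,-0.21],[0.572,-0.37,-0.26],[0.572,-0.37,-0.29],[0.572,-0.37,-0.301],[0.572,-0.37,-0.301],[0.572,-0.37,-0.301]], delta_rot=[[0,0,-0.063],[0,0,-0.138],[0,0,-0.21],[0,0,-0.285],[0,0,-0.36],[0,0,-0.43],[0,0,-0.5],[0,0,-0.57],[0,0,-0.626],[0,0,-0.626],[0,0,-0.626],[0,0,-0.626],[0,0,-0.626],[0,0,-0.626],[0,0,-0.626],[0,0,-0.626],[0,0,-0.626],[0,0,-0.626],[0,0,-0.626]], fingers=1, force=40)

```text
time: 1.68
eef_pos: [460.2, 406.2, 112.1]
eef_rot: [0.636, 0.772, 0.001, 0.0]
contact_force: [0.8, -0.2, 1.0]
finger_gap: 85.2
grasp_force: 0.0
```

Emit:
step_arm(translation=[[0,0,0],[0,0,0],[0,0,0],[0,0,0],[0,0,0],[0,0,0],[0,0,0],[0,0,0],[0,0,0],[0,0,0]], delta_rot=[[0,0,0],[0,0,0],[0,0,0],[0,0,0],[0,0,0],[0,0,0],[0,0,0],[0,0,0],[0,0,0],[0,0,0]], fingers=-1, force=40)

```text
time: 2.52
eef_pos: [461.0, 406.1, 112.5]
eef_rot: [0.636, 0.771, 0.002, 0.0]
contact_force: [2.6, 0.5, 5.3]
finger_gap: 46.6
grasp_force: 41.1
```

Emit:
step_arm(translation=[[0,0,0.02],[0,0,0.07],[0,0,0.13],[0,0,0.19],[0,0,0.25],[0,0,0.3],[0,-0.03,0.325],[0,-0.08,0.325],[0,-0.14,0.325],[0,-0.21,0.325],[0,-0.28,0.325],[0,-0.35,0.325],[0,-0.42,0.325],[0,-0.49,0.325],[0,-0.56,0.325],[0,-0.63,0.325],[0,-0.69,0.325],[0,-0.74,0.325],[0,-0.78,0.325],[0,-0.8,0.325]], delta_rot=[[0,0,0],[0,0,0],[0,0,0],[0,0,0],[0,0,0],[0,0,0],[0,0,0],[0,0,0],[0,0,0],[0,0,0],[0,0,0],[0,0,0],[0,0,0],[0,0,0],[0,0,0],[0,0,0],[0,0,0],[0,0,0],[0,0,0],[0,0,0]])

```text
time: 4.18
eef_pos: [459.2, 83.3, 239.8]
eef_rot: [0.637, 0.771, -0.001, -0.001]
contact_force: [1.0, 0.4, -3.2]
finger_gap: 46.8
grasp_force: 41.3
```

Emit:
step_arm(translation=[[-0.003,-0.03,0],[-0.008,-0.09,0],[-0.014,-0.16,0],[-0.021,-0.23,0],[-0.028,-0.31,0],[-0.035,-0.39,0],[-0.042,-0.47,0],[-0.048,-0.54,0],[-0.053,-0.6,0],[-0.057,-0.645,0],[-0.06,-0.668,0],[-0.06,-0.674,0],[-0.06,-0.674,-0.03],[-0.06,-0.674,-0.08],[-0.06,-0.674,-0.13],[-0.06,-0.674,-0.18],[-0.06,-0.674,-0.22],[-0.06,-0.674,-0.24],[-0.06,-0.674,-0.25],[-0.06,-0.674,-0.25]], delta_rot=[[0,0,0],[0,0,0],[0,0,0],[0,0,0],[0,0,0],[0,0,0],[0,0,0],[0,0,0],[0,0,0],[0,0,0],[0,0,0],[0,0,0],[0,0,0],[0,0,0],[0,0,0],[0,0,0],[0,0,0],[0,0,0],[0,0,0],[0,0,0]])

```text
time: 5.85
eef_pos: [435.9, -183.0, 139.9]
eef_rot: [0.636, 0.772, -0.0, -0.001]
contact_force: [0.6, -0.6, -2.0]
finger_gap: 46.7
grasp_force: 41.3
```

Run:
```python
from h import *
p,d=shot('top'); q,e=shot('side')
a=cv2.resize(p[190:280,320:440],None,fx=4,fy=4,interpolation=3); b=cv2.resize(q[180:320,230:380],(386,360),interpolation=3)
save('d1.png',np.hstack([a[:360,:410],b]))
```

```text
(no output)
```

View pics/d1.png

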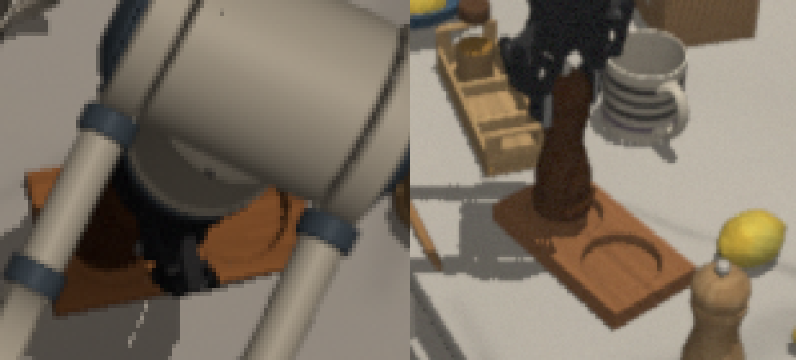

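The side view shows the dark mill over its recess, foot at about (563,205) in the crop. I'll check its tilt and the foot position from the side depth.

```bash
cat > axis.py <<'E'
from h import *
def axis(cx,cy,zs,rad=55,side='side',hue=None):
    q,e=shot(side); S=cloud(side,e); K,D,r,t=cal(side); R=cv2.Rodrigues(r)[0]; o=(-R.T@t)
    f=np.array([cx,cy])-o[:2]; f/=np.linalg.norm(f); l=np.array([-f[1],f[0]])
    for z0,z1 in zs:
        P=S[(np.hypot(S[...,0]-cx,S[...,1]-cy)<rad)&(S[...,2]>z0)&(S[...,2]<z1)]
        if len(P)<5: print(z0,'none');continue
        a=(P[:,:2]-[cx,cy])@l; b=(P[:,:2]-[cx,cy])@f
        lo,hi=np.percentile(a,[2,98]); nr=np.percentile(b[abs(a-(lo+hi)/2)<6],20)
        print(z0,z1,len(P),'lat mid %.1f width %.1f near %.1f'%((lo+hi)/2,hi-lo,nr))
    print('lat axis',l.round(2),'depth axis',f.round(2))
E
python3 - <<'E'
from axis import *
print('held dark'); axis(436,-184,[(28,38),(38,50),(55,65),(75,85),(95,105)])
print('ref pale'); axis(459,-407.5,[(4,12),(12,24),(30,40),(50,60),(70,80),(90,98)])
E
```

```text
held dark
28 38 46 lat mid -2.3 width 58.8 near -23.2
38 50 117 lat mid -2.2 width 53.8 near -23.4
55 65 56 lat mid -3.2 width 45.9 near -23.0
75 85 96 lat mid -1.2 width 48.1 near -21.4
95 105 71 lat mid -1.4 width 39.7 near -16.6
lat axis [-0.87  0.49] depth axis [0.49 0.87]
ref pale
4 12 91 lat mid 3.9 width 80.2 near -28.3
12 24 129 lat mid -5.0 width 53.8 near -29.5
30 40 100 lat mid -4.7 width 50.5 near -27.6
50 60 98 lat mid -4.0 width 42.6 near -23.2
70 80 54 lat mid -3.5 width 36.5 near -20.7
90 98 47 lat mid -3.7 width 44.3 near -24.2
lat axis [-0.78  0.62] depth axis [0.62 0.78]
```

Run:
```python
from h import *
g=np.load('side0.npz'); p,d=g['p'],g['d']; S=cloud('side',d)
m=(abs(S[...,2]-22)<5)&(np.hypot(S[...,0]-444,S[...,1]+225)<115)
P=S[m]; r=cv2.minAreaRect(P[:,:2].astype(np.float32)); print('stand side depth',len(P),np.round(r[0],1),np.round(r[1],1),round(r[2],1),np.median(P[:,2]))
h=cv2.cvtColor(p,cv2.COLOR_RGB2HSV)
c=np.zeros(m.shape,np.uint8); c[240:305,255:345]=1
k=c*((h[...,0]<18)&(h[...,1]>130)&(h[...,2]>60))*(S[...,2]>17)
k=cv2.morphologyEx(k.astype(np.uint8),cv2.MORPH_OPEN,np.ones((3,3)))
cn=max(cv2.findContours(k,0,1)[0],key=cv2.contourArea); P=ray('side',cn.reshape(-1,2),22)
r=cv2.minAreaRect(P[:,:2].astype(np.float32)); print('colour',np.round(r[0],1),np.round(r[1],1),round(r[2],1))
from axis import axis
axis(436,-184,[(33,45)])
```

```text
stand side depth 1333 [ 447.4 -226. ] [102.7 185.9] 10.9 22.840505643692932
colour [ 445.5 -229.3] [ 99.9 183.8] 10.9
33 45 92 lat mid -2.2 width 54.2 near -24.8
lat axis [-0.87  0.49] depth axis [0.49 0.87]
```

Emit:
step_arm(translation=[[-0.0025,-0.009,0],[-0.0025,-0.009,-0.01],[-0.0025,-0.009,-0.02],[-0.0025,-0.009,-0.03],[-0.0025,-0.009,-0.038],[-0.0025,-0.009,-0.044],[-0.0025,-0.009,-0.047],[-0.0025,-0.009,-0.047]], delta_rot=[[0,0,0],[0,0,0],[0,0,0],[0,0,0],[0,0,0],[0,0,0],[0,0,0],[0,0,0]])

```text
time: 6.77
eef_pos: [434.9, -187.5, 121.5]
eef_rot: [0.636, 0.772, -0.0, -0.0]
contact_force: [-0.0, -1.0, -1.9]
finger_gap: 46.6
grasp_force: 41.3
```

Emit:
step_arm(translation=[[0,0,-0.003],[0,0,-0.003],[0,0,-0.003]], delta_rot=[[0,0,0],[0,0,0],[0,0,0]])

```text
time: 7.02
eef_pos: [435.2, -187.6, 121.0]
eef_rot: [0.636, 0.772, 0.0, 0.0]
contact_force: [0.1, 0.8, -2.5]
finger_gap: 46.5
grasp_force: 41.3
```

Emit:
step_arm(translation=[[0,0,-0.003],[0,0,-0.003],[0,0,-0.003],[0,0,-0.003],[0,0,-0.003],[0,0,-0.003],[0,0,-0.003],[0,0,0.02],[0,0,0.06],[0,0,0.12],[0,0,0.18],[0,0,0.24],[0,0,0.28],[0,0,0.3],[0,0,0.3]], delta_rot=[[0,0,0],[0,0,0],[0,0,0],[0,0,0],[0,0,0],[0,0,0],[0,0,0],[0,0,0],[0,0,0],[0,0,0],[0,0,0],[0,0,0],[0,0,0],[0,0,0],[0,0,0]], fingers=1)

```text
time: 8.27
eef_pos: [435.8, -187.9, 243.7]
eef_rot: [0.636, 0.772, 0.0, 0.002]
contact_force: [-0.2, -0.3, -0.6]
finger_gap: 85.7
grasp_force: 0.0
```

Emit:
step_arm(translation=[[0.004,-0.03,0],[0.01,-0.09,0],[0.018,-0.17,0],[0.028,-0.26,0],[0.038,-0.35,0],[0.048,-0.44,0],[0.055,-0.51,0],[0.06,-0.545,0],[0.06,-0.55,0],[0.06,-0.55,-0.04],[0.06,-0.55,-0.1],[0.06,-0.55,-0.17],[0.06,-0.55,-0.24],[0.06,-0.55,-0.3],[0.06,-0.55,-0.35],[0.06,-0.55,-0.375],[0.06,-0.55,-0.384],[0.06,-0.55,-0.384],[0.06,-0.55,-0.384]], delta_rot=[[0,0,0],[0,0,0],[0,0,0],[0,0,0],[0,0,0],[0,0,0],[0,0,0],[0,0,0],[0,0,0],[0,0,0],[0,0,0],[0,0,0],[0,0,0],[0,0,0],[0,0,0],[0,0,0],[0,0,0],[0,0,0],[0,0,0]])

```text
time: 9.85
eef_pos: [459.5, -407.8, 88.5]
eef_rot: [0.636, 0.772, -0.0, 0.001]
contact_force: [-0.2, -0.2, 0.8]
finger_gap: 85.3
grasp_force: 0.0
```

Emit:
step_arm(translation=[[0,0,0],[0,0,0],[0,0,0],[0,0,0],[0,0,0],[0,0,0],[0,0,0],[0,0,0],[0,0,0],[0,0,0]], delta_rot=[[0,0,0],[0,0,0],[0,0,0],[0,0,0],[0,0,0],[0,0,0],[0,0,0],[0,0,0],[0,0,0],[0,0,0]], fingers=-1)

```text
time: 10.68
eef_pos: [459.9, -408.1, 88.8]
eef_rot: [0.636, 0.772, -0.0, 0.001]
contact_force: [0.5, 0.6, 5.8]
finger_gap: 46.7
grasp_force: 41.5
```

Emit:
step_arm(translation=[[0,0,0.02],[0,0,0.06],[0,0,0.11],[0,0,0.14],[0,0.01,0.15],[-0.002,0.04,0.15],[-0.004,0.09,0.15],[-0.007,0.14,0.15],[-0.01,0.19,0.15],[-0.012,0.24,0.15],[-0.014,0.29,0.15],[-0.016,0.33,0.15],[-0.0175,0.35,0.15],[-0.0175,0.353,0.15],[-0.0175,0.353,0.13],[-0.0175,0.353,0.1],[-0.0175,0.353,0.085],[-0.0175,0.353,0.085],[-0.0175,0.353,0.085]], delta_rot=[[0,0,0],[0,0,0],[0,0,0],[0,0,0],[0,0,0],[0,0,0],[0,0,0],[0,0,0],[0,0,0],[0,0,0],[0,0,0],[0,0,0],[0,0,0],[0,0,0],[0,0,0],[0,0,0],[0,0,0],[0,0,0],[0,0,0]])

```text
time: 12.27
eef_pos: [451.5, -266.6, 119.9]
eef_rot: [0.637, 0.771, -0.0, -0.001]
contact_force: [-0.4, -0.4, 0.4]
finger_gap: 46.3
grasp_force: 41.0
```

Run:
```python
from axis import *
axis(452,-266.4,[(38,50),(44,54),(60,70)],rad=42)
print('dark'); axis(436,-184,[(24,34),(34,46),(60,70),(100,110),(130,155)],rad=42)
q,e=shot('side'); save('e1.png',cv2.resize(q[170:350,200:400],(667,600),interpolation=3))
```

```text
38 50 135 lat mid -2.8 width 54.7 near -30.4
44 54 98 lat mid -3.4 width 55.7 near -29.4
60 70 92 lat mid -2.3 width 50.9 near -28.5
lat axis [-0.84  0.54] depth axis [0.54 0.84]
dark
24 34 103 lat mid 4.5 width 68.8 near -24.4
34 46 67 lat mid -3.7 width 49.4 near -26.4
60 70 83 lat mid -2.1 width 44.4 near -24.2
100 110 36 lat mid 1.6 width 28.5 near -21.1
130 155 85 lat mid 10.3 width 22.6 near -23.6
lat axis [-0.87  0.49] depth axis [0.49 0.87]
```

View pics/e1.png

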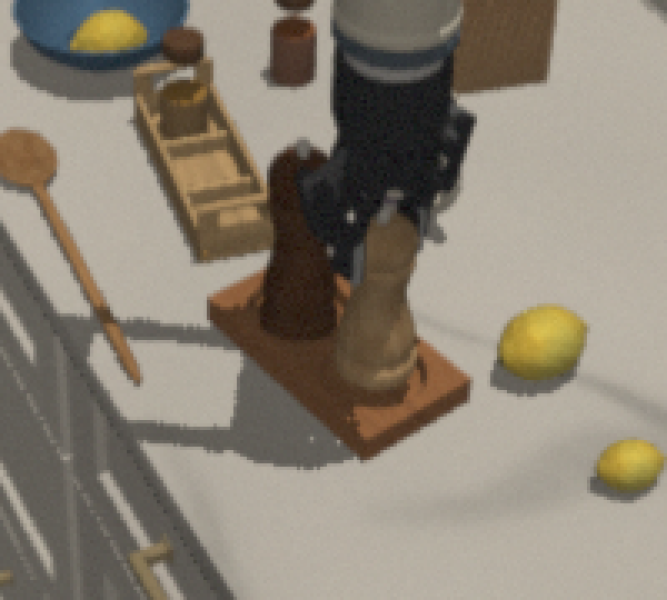

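The dark mill stands upright in the far recess and the pale mill is centred over the near one. I'll lower it and let go.

Emit:
step_arm(translation=[[0,0,-0.01],[0,0,-0.022],[0,0,-0.034],[0,0,-0.045],[0,0,-0.053],[0,0,-0.058],[0,0,-0.06],[0,0,-0.06]], delta_rot=[[0,0,0],[0,0,0],[0,0,0],[0,0,0],[0,0,0],[0,0,0],[0,0,0],[0,0,0]])

```text
time: 13.08
eef_pos: [452.1, -266.3, 97.2]
eef_rot: [0.636, 0.772, -0.0, -0.0]
contact_force: [-1.1, 0.0, -0.3]
finger_gap: 46.6
grasp_force: 41.0
```

Emit:
step_arm(translation=[[0,0,0],[0,0,0],[0,0,0],[0,0,0],[0,0,0],[0,0,0],[0,0,0.02],[0,0,0.06],[0,0,0.12],[0,0,0.18],[0,0,0.24],[0,0,0.3],[0,0,0.34],[0,0,0.35]], delta_rot=[[0,0,0],[0,0,0],[0,0,0],[0,0,0],[0,0,0],[0,0,0],[0,0,0],[0,0,0],[0,0,0],[0,0,0],[0,0,0],[0,0,0],[0,0,0],[0,0,0]], fingers=1)

```text
time: 14.25
eef_pos: [452.9, -266.9, 241.9]
eef_rot: [0.636, 0.772, 0.0, 0.003]
contact_force: [0.6, 0.1, 0.0]
finger_gap: 85.1
grasp_force: 0.0
```

Run:
```python
from h import *
f=np.load('top0.npz'); C=cloud('top',f['d']).reshape(-1,3); g=np.load('side0.npz'); S=cloud('side',g['d']).reshape(-1,3)
A=np.r_[C,S]
for n,c in(('red',(586,109)),('green',(579,320)),('lemon',(573.5,-299.5))):
    P=A[(abs(A[:,0]-c[0])<130)&(abs(A[:,1]-c[1])<130)&(A[:,2]>12)&(A[:,2]<400)]
    dx,dy=(P[:,:2]-c).T; r=np.hypot(dx,dy); a=np.degrees(np.arctan2(dy,dx))
    print(n,[(k,int(r[(r>44)&(abs(a-k)<=15)].min()) if ((r>44)&(abs(a-k)<=15)).any() else None) for k in range(-180,180,30)],P[(r>44),2].max())
```

```text
red [(-180, 83), (-150, 90), (-120, 139), (-90, None), (-60, None), (-30, 102), (0, 99), (30, 116), (60, None), (90, None), (120, 95), (150, 93)] 111.53577060891729
green [(-180, 96), (-150, 81), (-120, 81), (-90, None), (-60, None), (-30, None), (0, None), (30, None), (60, None), (90, None), (120, 139), (150, 116)] 171.37668752253794
lemon [(-180, 59), (-150, 130), (-120, 112), (-90, 102), (-60, None), (-30, None), (0, None), (30, None), (60, None), (90, None), (120, 111), (150, 68)] 143.09367482047145
```

Emit:
step_arm(translation=[[0.012,0.03,0],[0.035,0.09,0],[0.06,0.17,0],[0.09,0.25,0],[0.12,0.34,0],[0.15,0.43,-0.01],[0.185,0.52,-0.04],[0.22,0.61,-0.09],[0.25,0.7,-0.14],[0.28,0.79,-0.18],[0.31,0.87,-0.21],[0.33,0.92,-0.218],[0.335,0.939,-0.218],[0.335,0.939,-0.218]], delta_rot=[[0,0,-0.03],[0,0,-0.06],[0,0,-0.1],[0,0,-0.14],[0,0,-0.18],[0,0,-0.222],[0,0,-0.222],[0,0,-0.222],[0,0,-0.222],[0,0,-0.222],[0,0,-0.222],[0,0,-0.222],[0,0,-0.222],[0,0,-0.222]])

```text
time: 15.42
eef_pos: [585.7, 110.9, 148.7]
eef_rot: [0.76, 0.65, -0.001, -0.001]
contact_force: [0.0, -0.1, -0.0]
finger_gap: 85.4
grasp_force: 0.0
```

Emit:
step_arm(translation=[[0,0,-0.03],[0,0,-0.08],[0,0,-0.14],[0,0,-0.2],[0,0,-0.24],[0,0,-0.265],[0,0,-0.274],[0,0,-0.274],[0,0,-0.274]], delta_rot=[[0,0,0],[0,0,0],[0,0,0],[0,0,0],[0,0,0],[0,0,0],[0,0,0],[0,0,0],[0,0,0]])

```text
time: 16.17
eef_pos: [586.8, 108.7, 41.7]
eef_rot: [0.761, 0.649, 0.001, 0.001]
contact_force: [1.0, -0.2, 0.1]
finger_gap: 85.2
grasp_force: 0.0
```

Emit:
step_arm(translation=[[0,0,0],[0,0,0],[0,0,0],[0,0,0],[0,0,0],[0,0,0],[0,0,0],[0,0,0],[0,0,0],[0,0,0],[0,0,0]], delta_rot=[[0,0,0],[0,0,0],[0,0,0],[0,0,0],[0,0,0],[0,0,0],[0,0,0],[0,0,0],[0,0,0],[0,0,0],[0,0,0]], fingers=-1, force=30)

```text
time: 17.08
eef_pos: [586.7, 109.3, 41.4]
eef_rot: [0.76, 0.649, 0.001, 0.0]
contact_force: [0.1, 0.3, 5.5]
finger_gap: 39.7
grasp_force: 30.2
```

Emit:
step_arm(translation=[[0,0,0.02],[0,0,0.06],[0,0,0.12],[0,0,0.18],[-0.01,-0.01,0.23],[-0.04,-0.045,0.25],[-0.09,-0.1,0.25],[-0.14,-0.16,0.25],[-0.19,-0.217,0.25],[-0.24,-0.275,0.25],[-0.29,-0.33,0.25],[-0.33,-0.377,0.25],[-0.355,-0.405,0.25],[-0.3645,-0.416,0.24],[-0.3645,-0.416,0.2],[-0.3645,-0.416,0.15],[-0.3645,-0.416,0.115],[-0.3645,-0.416,0.1],[-0.3645,-0.416,0.1],[-0.3645,-0.416,0.1]], delta_rot=[[0,0,0],[0,0,0],[0,0,0],[0,0,0],[0,0,0],[0,0,0],[0,0,0],[0,0,0],[0,0,0],[0,0,0],[0,0,0],[0,0,0],[0,0,0],[0,0,0],[0,0,0],[0,0,0],[0,0,0],[0,0,0],[0,0,0],[0,0,0]])

```text
time: 18.75
eef_pos: [440.4, -56.8, 80.5]
eef_rot: [0.76, 0.65, -0.0, -0.0]
contact_force: [0.2, 0.4, -0.6]
finger_gap: 39.8
grasp_force: 30.3
```

Run:
```python
from axis import *
axis(440.3,-57.2,[(45,55),(55,65),(65,80)],rad=32)
g=np.load('side0.npz'); S=cloud('side',g['d'])
P=S[(np.hypot(S[...,0]-451,S[...,1]-6)<115)&(S[...,2]>14)&(S[...,2]<36)]
r=cv2.minAreaRect(P[:,:2].astype(np.float32)); print('rack side',np.round(r[0],1),np.round(r[1],1),round(r[2],1))
q,e=shot('side'); save('f1.png',cv2.resize(q[160:260,210:340],(650,500),interpolation=3))
```

```text
45 55 45 lat mid -2.0 width 38.9 near -19.1
55 65 48 lat mid -2.0 width 38.7 near -21.7
65 80 70 lat mid -2.0 width 38.6 near -20.4
lat axis [-0.9   0.44] depth axis [0.44 0.9 ]
rack side [454.4   3.7] [203.4  72.1] 81.0
```

View pics/f1.png

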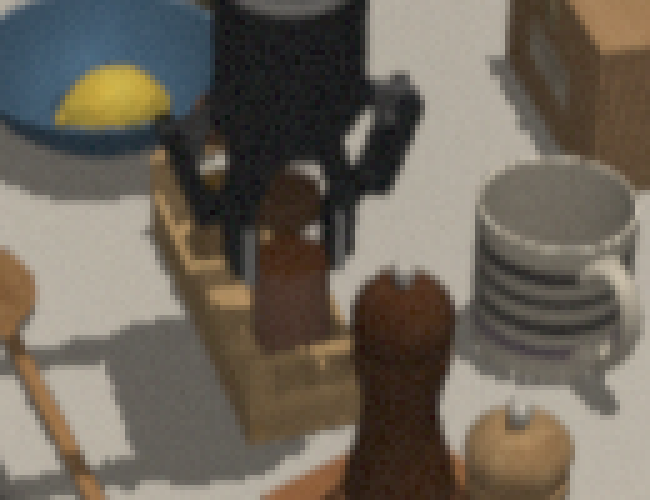

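The red jar hangs upright over the end bay, about 2 mm off centre. I'll lower it and release.

Emit:
step_arm(translation=[[0.003,0,-0.01],[0.003,0,-0.03],[0.003,0,-0.05],[0.003,0,-0.065],[0.003,0,-0.075],[0.003,0,-0.08],[0.003,0,-0.081],[0.003,0,-0.081]], delta_rot=[[0,0,0],[0,0,0],[0,0,0],[0,0,0],[0,0,0],[0,0,0],[0,0,0],[0,0,0]])

```text
time: 19.52
eef_pos: [441.6, -57.2, 48.1]
eef_rot: [0.76, 0.649, 0.0, 0.0]
contact_force: [-0.2, 0.2, -0.4]
finger_gap: 39.6
grasp_force: 30.3
```

Emit:
step_arm(translation=[[0,0,0],[0,0,0],[0,0,0],[0,0,0],[0,0,0],[0,0,0],[0,0,0.02],[0,0,0.06],[0,0,0.12],[0,0,0.18],[0,0,0.24],[0,0,0.29],[0,0,0.3],[0,0,0.3]], delta_rot=[[0,0,0],[0,0,0],[0,0,0],[0,0,0],[0,0,0],[0,0,0],[0,0,0],[0,0,0],[0,0,0],[0,0,0],[0,0,0],[0,0,0],[0,0,0],[0,0,0]], fingers=1)

```text
time: 20.68
eef_pos: [442.4, -57.4, 170.3]
eef_rot: [0.76, 0.649, 0.001, 0.002]
contact_force: [-0.2, -0.7, -1.0]
finger_gap: 85.5
grasp_force: 0.0
```

Emit:
step_arm(translation=[[0.012,0.03,0],[0.035,0.09,0],[0.06,0.17,0],[0.09,0.25,0],[0.12,0.34,0],[0.155,0.43,0],[0.19,0.52,0],[0.225,0.61,0],[0.255,0.7,-0.01],[0.29,0.79,-0.03],[0.318,0.87,-0.04],[0.338,0.925,-0.045],[0.344,0.943,-0.045],[0.344,0.943,-0.045],[0.344,0.943,-0.045]], delta_rot=[[0,0,0],[0,0,0],[0,0,0],[0,0,0],[0,0,0],[0,0,0],[0,0,0],[0,0,0],[0,0,0],[0,0,0],[0,0,0],[0,0,0],[0,0,0],[0,0,0],[0,0,0]])

```text
time: 21.93
eef_pos: [578.6, 319.4, 148.6]
eef_rot: [0.76, 0.65, -0.001, -0.0]
contact_force: [0.2, -0.8, 0.8]
finger_gap: 85.6
grasp_force: 0.0
```

Emit:
step_arm(translation=[[0,0,-0.03],[0,0,-0.08],[0,0,-0.14],[0,0,-0.2],[0,0,-0.24],[0,0,-0.265],[0,0,-0.274],[0,0,-0.274],[0,0,-0.274]], delta_rot=[[0,0,0],[0,0,0],[0,0,0],[0,0,0],[0,0,0],[0,0,0],[0,0,0],[0,0,0],[0,0,0]])

```text
time: 22.68
eef_pos: [579.7, 319.8, 41.8]
eef_rot: [0.761, 0.649, 0.001, 0.0]
contact_force: [-0.9, 0.3, 0.1]
finger_gap: 85.2
grasp_force: 0.0
```

Emit:
step_arm(translation=[[0,0,0],[0,0,0],[0,0,0],[0,0,0],[0,0,0],[0,0,0],[0,0,0],[0,0,0],[0,0,0],[0,0,0],[0,0,0]], delta_rot=[[0,0,0],[0,0,0],[0,0,0],[0,0,0],[0,0,0],[0,0,0],[0,0,0],[0,0,0],[0,0,0],[0,0,0],[0,0,0]], fingers=-1)

```text
time: 23.6
eef_pos: [579.7, 320.3, 41.5]
eef_rot: [0.76, 0.649, 0.001, 0.0]
contact_force: [0.2, 0.7, 6.3]
finger_gap: 39.4
grasp_force: 30.3
```

Emit:
step_arm(translation=[[0,0,0.02],[0,0,0.06],[0,0,0.12],[0,0,0.18],[0,-0.01,0.23],[-0.01,-0.06,0.25],[-0.02,-0.14,0.25],[-0.03,-0.22,0.25],[-0.04,-0.3,0.25],[-0.05,-0.38,0.25],[-0.06,-0.46,0.25],[-0.07,-0.54,0.25],[-0.08,-0.62,0.25],[-0.095,-0.7,0.25],[-0.12,-0.76,0.25],[-0.17,-0.785,0.25],[-0.23,-0.785,0.25],[-0.28,-0.785,0.25],[-0.31,-0.785,0.25],[-0.319,-0.785,0.25]], delta_rot=[[0,0,0],[0,0,0],[0,0,0],[0,0,0],[0,0,0],[0,0,0],[0,0,0],[0,0,0],[0,0,0],[0,0,0],[0,0,0],[0,0,0],[0,0,0],[0,0,0],[0,0,0],[0,0,0],[0,0,0],[0,0,0],[0,0,0],[0,0,0]])

```text
time: 25.27
eef_pos: [449.8, 6.0, 140.2]
eef_rot: [0.76, 0.649, -0.0, -0.0]
contact_force: [0.7, 1.1, -0.6]
finger_gap: 39.6
grasp_force: 30.6
```

Emit:
step_arm(translation=[[0,0,-0.02],[0,0,-0.06],[0,0,-0.1],[0,0,-0.13],[0,0,-0.15],[0,0,-0.15],[0,0,-0.15]], delta_rot=[[0,0,0],[0,0,0],[0,0,0],[0,0,0],[0,0,0],[0,0,0],[0,0,0]])

```text
time: 25.85
eef_pos: [451.5, 6.1, 80.0]
eef_rot: [0.76, 0.65, -0.0, -0.0]
contact_force: [-0.8, 0.7, -0.9]
finger_gap: 39.8
grasp_force: 30.5
```

Run:
```python
from axis import *
axis(451.5,6,[(55,65),(65,80)],rad=30)
print('red'); axis(441.5,-57.2,[(60,75),(86,100)],rad=30)
q,e=shot('side'); save('f2.png',cv2.resize(q[160:260,210:340],(650,500),interpolation=3))
```

```text
55 65 21 lat mid 8.2 width 21.4 near -15.9
65 80 47 lat mid -1.2 width 40.0 near -20.7
lat axis [-0.9   0.43] depth axis [0.43 0.9 ]
red
60 75 84 lat mid -3.5 width 30.4 near -13.5
86 100 59 lat mid -3.4 width 33.2 near -16.3
lat axis [-0.9   0.45] depth axis [0.45 0.9 ]
```

View pics/f2.png

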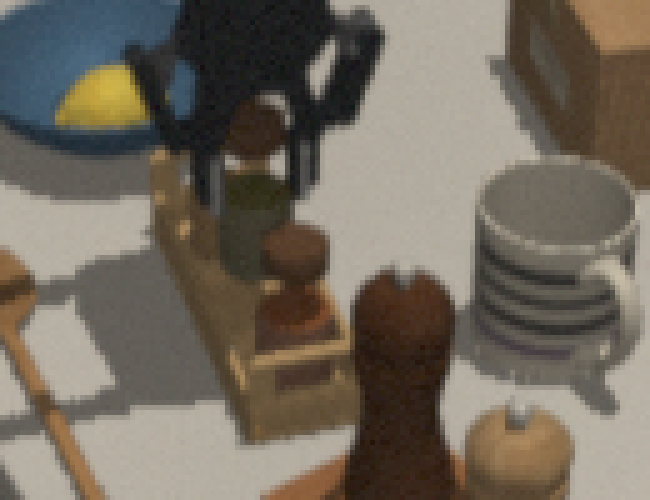

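The red jar stands upright in the end bay and the green one hangs over the middle bay, clear of both neighbours. I'll lower it.

Emit:
step_arm(translation=[[0.002,0,-0.01],[0.002,0,-0.03],[0.002,0,-0.05],[0.002,0,-0.065],[0.002,0,-0.075],[0.002,0,-0.08],[0.002,0,-0.081],[0.002,0,-0.081]], delta_rot=[[0,0,0],[0,0,0],[0,0,0],[0,0,0],[0,0,0],[0,0,0],[0,0,0],[0,0,0]])

```text
time: 26.67
eef_pos: [452.4, 6.0, 48.1]
eef_rot: [0.76, 0.649, 0.0, 0.0]
contact_force: [0.3, 0.3, -1.4]
finger_gap: 39.8
grasp_force: 30.5
```

Emit:
step_arm(translation=[[0,0,0],[0,0,0],[0,0,0],[0,0,0],[0,0,0],[0,0,0],[0,0,0.02],[0,0,0.06],[0,0,0.12],[0,0,0.18],[0,0,0.24],[0,0,0.29],[0,0,0.3],[0,0,0.3]], delta_rot=[[0,0,0],[0,0,0],[0,0,0],[0,0,0],[0,0,0],[0,0,0],[0,0,0],[0,0,0],[0,0,0],[0,0,0],[0,0,0],[0,0,0],[0,0,0],[0,0,0]], fingers=1)

```text
time: 27.83
eef_pos: [453.2, 6.0, 170.3]
eef_rot: [0.76, 0.649, 0.001, 0.001]
contact_force: [0.4, 0.0, -0.6]
finger_gap: 85.4
grasp_force: 0.0
```

Emit:
step_arm(translation=[[0,-0.02,0.03],[0.02,-0.07,0.07],[0.05,-0.14,0.1],[0.08,-0.22,0.1],[0.115,-0.3,0.1],[0.15,-0.38,0.1],[0.185,-0.46,0.1],[0.215,-0.54,0.09],[0.245,-0.62,0.06],[0.275,-0.69,0.02],[0.295,-0.74,-0.02],[0.303,-0.764,-0.045],[0.303,-0.764,-0.045],[0.303,-0.764,-0.045]], delta_rot=[[0,0,-0.05],[0,0,-0.12],[0,0,-0.19],[0,0,-0.26],[0,0,-0.33],[0,0,-0.4],[0,0,-0.47],[0,0,-0.54],[0,0,-0.61],[0,0,-0.68],[0,0,-0.75],[0,0,-0.81],[0,0,-0.822],[0,0,-0.822]])

```text
time: 29.0
eef_pos: [572.5, -299.2, 147.2]
eef_rot: [0.998, 0.062, -0.002, -0.002]
contact_force: [-0.5, 0.8, 0.5]
finger_gap: 85.4
grasp_force: 0.0
```

Emit:
step_arm(translation=[[0,0,-0.03],[0,0,-0.08],[0,0,-0.14],[0,0,-0.2],[0,0,-0.26],[0,0,-0.305],[0,0,-0.335],[0,0,-0.343],[0,0,-0.343],[0,0,-0.343]], delta_rot=[[0,0,0],[0,0,0],[0,0,0],[0,0,0],[0,0,0],[0,0,0],[0,0,0],[0,0,0],[0,0,0],[0,0,0]])

```text
time: 29.83
eef_pos: [574.3, -299.6, 14.5]
eef_rot: [0.998, 0.062, 0.001, 0.001]
contact_force: [-0.1, -1.1, 0.5]
finger_gap: 84.9
grasp_force: 0.0
```

Emit:
step_arm(translation=[[0,0,0],[0,0,0],[0,0,0],[0,0,0],[0,0,0],[0,0,0],[0,0,0],[0,0,0],[0,0,0],[0,0,0]], delta_rot=[[0,0,0],[0,0,0],[0,0,0],[0,0,0],[0,0,0],[0,0,0],[0,0,0],[0,0,0],[0,0,0],[0,0,0]], fingers=-1)

```text
time: 30.67
eef_pos: [574.3, -300.2, 14.5]
eef_rot: [0.998, 0.061, 0.001, 0.001]
contact_force: [0.1, -0.6, 5.8]
finger_gap: 48.4
grasp_force: 31.5
```

Emit:
step_arm(translation=[[0,0,0.02],[0,0,0.06],[0,0,0.12],[0,0,0.19],[0,0.01,0.26],[-0.01,0.04,0.32],[-0.02,0.09,0.35],[-0.03,0.16,0.35],[-0.04,0.23,0.35],[-0.05,0.3,0.35],[-0.06,0.37,0.35],[-0.07,0.44,0.35],[-0.08,0.51,0.35],[-0.08,0.58,0.35],[-0.08,0.65,0.35],[-0.08,0.72,0.35],[-0.08,0.78,0.35],[-0.08,0.83,0.35],[-0.08,0.86,0.35],[-0.08,0.87,0.35]], delta_rot=[[0,0,0],[0,0,0],[0,0,0],[0,0,0],[0,0,0],[0,0,0],[0,0,0.04],[0,0,0.1],[0,0,0.16],[0,0,0.22],[0,0,0.28],[0,0,0.34],[0,0,0.4],[0,0,0.46],[0,0,0.52],[0,0,0.58],[0,0,0.64],[0,0,0.7],[0,0,0.75],[0,0,0.771]])

```text
time: 32.33
eef_pos: [541.0, 50.6, 152.7]
eef_rot: [0.784, 0.621, -0.0, -0.001]
contact_force: [0.5, 0.1, -0.3]
finger_gap: 48.3
grasp_force: 31.2
```

Emit:
step_arm(translation=[[-0.01,0.02,0],[-0.03,0.07,0],[-0.06,0.13,0],[-0.09,0.2,0],[-0.12,0.28,0],[-0.15,0.36,0],[-0.18,0.43,0],[-0.2,0.48,0],[-0.2095,0.5,-0.01],[-0.2095,0.5,-0.05],[-0.2095,0.5,-0.1],[-0.2095,0.5,-0.14],[-0.2095,0.5,-0.165],[-0.2095,0.5,-0.172],[-0.2095,0.5,-0.172],[-0.2095,0.5,-0.172]], delta_rot=[[0,0,0],[0,0,0],[0,0,0],[0,0,0],[0,0,0],[0,0,0],[0,0,0],[0,0,0],[0,0,0],[0,0,0],[0,0,0],[0,0,0],[0,0,0],[0,0,0],[0,0,0],[0,0,0]])

```text
time: 33.67
eef_pos: [458.2, 248.3, 84.9]
eef_rot: [0.786, 0.618, 0.0, 0.0]
contact_force: [0.3, 0.2, 0.9]
finger_gap: 48.0
grasp_force: 31.2
```

Run:
```python
from h import *
q,e=shot('side'); save('g1.png',cv2.resize(q[110:230,180:310],(650,600),interpolation=3))
S=cloud('side',e); h=cv2.cvtColor(q,cv2.COLOR_RGB2HSV)
m=(h[...,0]>18)&(h[...,0]<34)&(h[...,1]>120)&(abs(S[...,0]-455)<90)&(abs(S[...,1]-235)<90)
P=S[m&(S[...,2]>66)]; print('held',len(P),P.min(0).round(),P.max(0).round()); P=S[m&(S[...,2]<66)&(S[...,2]>15)]; print('fixed',P.min(0).round(),P.max(0).round())
```

```text
held 225 [432. 165.  66.] [477. 260. 124.]
fixed [408. 152.  38.] [475. 192.  66.]
```

View pics/g1.png

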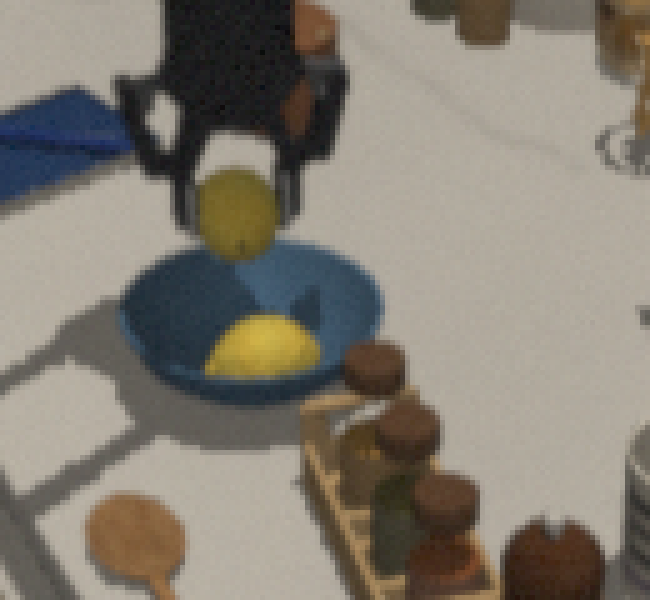

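The lemon is held end-on at about (238,213) in the crop, over the bowl's free half. Both jars stand in the rack. I'll lower it.

Emit:
step_arm(translation=[[0,0,-0.02],[0,0,-0.045],[0,0,-0.07],[0,0,-0.09],[0,0,-0.105],[0,0,-0.117],[0,0,-0.125],[0,0,-0.129],[0,0,-0.129]], delta_rot=[[0,0,0],[0,0,0],[0,0,0],[0,0,0],[0,0,0],[0,0,0],[0,0,0],[0,0,0],[0,0,0]])

```text
time: 34.47
eef_pos: [457.6, 248.2, 33.7]
eef_rot: [0.786, 0.619, -0.0, 0.0]
contact_force: [-5.5, -3.6, 6.6]
finger_gap: 48.0
grasp_force: 31.7
```

Emit:
step_arm(translation=[[0,0,0],[0,0,0],[0,0,0],[0,0,0],[0,0,0.005],[0,0,0.02],[0,0,0.05],[0,0,0.1],[0,0,0.16],[0,0,0.23],[0,0,0.3],[0,0,0.36],[0,0,0.4],[0,0,0.4]], delta_rot=[[0,0,0],[0,0,0],[0,0,0],[0,0,0],[0,0,0],[0,0,0],[0,0,0],[0,0,0],[0,0,0],[0,0,0],[0,0,0],[0,0,0],[0,0,0],[0,0,0]], fingers=0.45)

```text
time: 35.63
eef_pos: [459.3, 249.1, 198.8]
eef_rot: [0.786, 0.618, 0.004, 0.001]
contact_force: [0.4, 0.8, 0.0]
finger_gap: 61.9
grasp_force: 0.0
```

Emit:
step_arm(translation=[[-0.02,0.04,0],[-0.06,0.12,0],[-0.11,0.2,0],[-0.16,0.29,0],[-0.21,0.38,0],[-0.26,0.47,0],[-0.31,0.56,0.02],[-0.35,0.63,0.04],[-0.38,0.67,0.05],[-0.39,0.68,0.05],[-0.39,0.68,0.05]], delta_rot=[[0,0,0],[0,0,0],[0,0,0],[0,0,0],[0,0,0],[0,0,0],[0,0,0],[0,0,0],[0,0,0],[0,0,0],[0,0,0]])

```text
time: 36.55
eef_pos: [300.5, 521.2, 211.8]
eef_rot: [0.785, 0.62, -0.0, 0.0]
contact_force: [0.2, -0.4, -0.6]
finger_gap: 62.3
grasp_force: 0.0
```

Run:
```python
from h import *
p,d=shot('top'); q,e=shot('side'); save('z1.png',np.vstack([cv2.resize(p[165:285,90:470],(800,253)),cv2.resize(q[90:350,150:410],(300,300))[:, :].repeat(1,0) if 0 else np.hstack([cv2.resize(q[100:340,170:410],(340,340),interpolation=3),cv2.resize(p[205:285,155:240],(361,340),interpolation=3),np.zeros((340,99,3),np.uint8)])]))
```

```text
(no output)
```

View pics/z1.png

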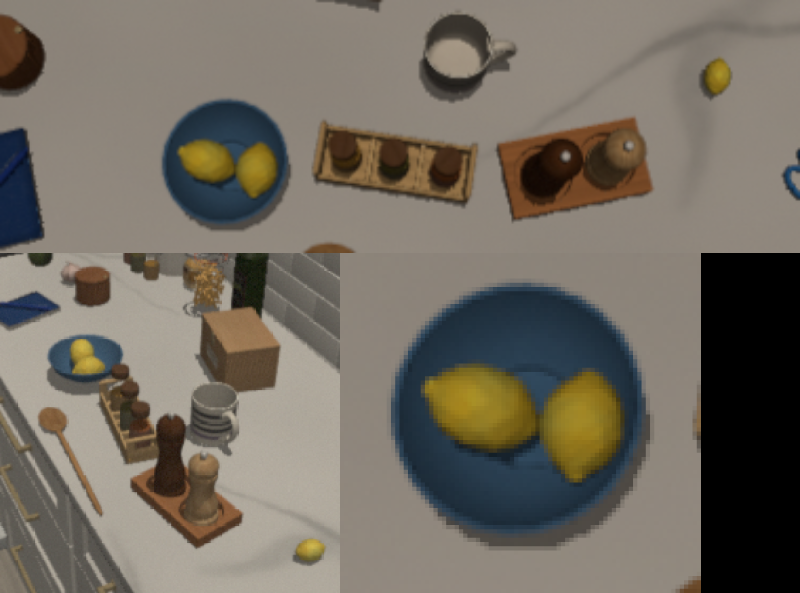

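Both mills stand upright in the stand, both jars are in the rack, and the lemon lies in the bowl. The mug is where it was and the small lemon was not touched. I'll check the seating heights by depth, then hand in.

Run:
```python
from h import *
p,d=shot('top'); C=cloud('top',d).reshape(-1,3)
ok=True
for n,x,y,r,z in(('dark',436,-186,35,167),('pale',453,-267,35,137),('red',442,-58,20,102),('green',452,6,20,102)):
    P=C[(np.hypot(C[:,0]-x,C[:,1]-y)<r)&(C[:,2]>z-22)&(C[:,2]<z+25)]; zz=np.percentile(P[:,2],90); print(n,len(P),zz.round(1),'want',z,cv2.minAreaRect(P[:,:2].astype(np.float32))[0]); ok&=abs(zz-z)<6
print(ok)
if ok: print(robot.hand_in())
```

```text
dark 333 168.4 want 167 (432.3544616699219, -185.481689453125)
pale 320 137.4 want 137 (450.0950927734375, -267.0340576171875)
red 159 104.5 want 102 (440.2413330078125, -58.5035400390625)
green 158 103.9 want 102 (450.4228210449219, 7.175727844238281)
True
the job is handed in; nothing more can be done
None
```

The job is handed in: both mills are upright in the stand, the red and green jars are in the rack's two free bays, and the lemon lies in the bowl. The mug was not touched, and the arm finished at about 37 s of the 120 s allowed.

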